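Trial-stack a broken jar under a weight bar

TASK

Rebuild the small broken jar on the centre of the turntable from the bottom up: first the foot, then the lower belly, the shoulder and the neck, each set down upright and squarely on the one below, never dropped. Then pick up the brass-headed weight bar at its balance point, carry it level and lay it across the middle of the rebuilt neck's mouth so that it balances there and presses the joints together. Leave the odd little collar, the jar of adhesive and the brush where they are.

Things in the scene. Friction and masses are not known exactly. Their poses are not given: they have to be found in the camera images.
- stand: Low round metal turntable, locked and fixed to the bench, 100 mm diameter, 30 mm high, with two thin rings drawn on its flat top. Origin: centre of its underside on the bench; the top is 30 mm above it. The pot is rebuilt at its centre.
- foot: Foot of a small terracotta jar: low round piece, 32 mm high, filled with a pale plaster core. Outer diameter 44 mm at the bottom, widening to 56 mm from 14 mm height up to its flat top. 0.12 kg. Stands upright, right way up; origin: centre of its underside, z up. Grasp on the upright band, 14-32 mm up.
- belly: Lower belly of the jar: the widest and biggest piece, terracotta, plaster core, 42 mm high. Outer diameter 56 mm at the bottom (meets the foot's top), widening to 66 mm from 14 mm height up to its wide flat top. 0.2 kg. Stands upright, right way up; origin: centre of its underside, z up. Grasp on the upright band, 14-42 mm up.
- shoulder: Shoulder of the jar: terracotta, plaster core, 38 mm high. Outer diameter 66 mm from the bottom (meets the belly's top) to 20 mm height, then narrowing like a cone to a flat top 38 mm across. 0.17 kg. Stands upright, right way up; origin: centre of its underside, z up. Grasp on the upright band, 0-20 mm up.
- neck: Neck of the jar: the tall narrow piece, terracotta, plaster core, 50 mm high. Outer diameter 38 mm up to 22 mm height (meets the shoulder's top), flaring to 44 mm from 30 mm up to the flat mouth. 0.11 kg. Stands upright, right way up; origin: centre of its underside, z up. Grasp on the upright mouth band, 30-50 mm up.
- weight_bar: Bar 210 mm long, 0.5 kg, lying flat: steel, 12 mm wide, 14 high, with a brass head (30 long, 34 wide, 32 high) at one end, undersides flush. Origin: on the underside below the balance point; x along the bar to the head, z up. The head spans x = 33 to 63 mm, the plain end is at x = -147 mm. Grasp the steel at the origin, across its 12 mm width.
- collar: Bystander: a small terracotta collar from another pot, plaster-filled, 30 mm diameter, 22 mm high. Not part of this jar. Origin: centre of its underside.
- jar: Bystander: a closed screw-capped jar of adhesive, amber glass, 54 mm diameter, 62 mm high. Origin: centre of its underside.
- brush: Bystander: a finds brush about 200 mm long lying on the bench, across from the weight bar. Origin: underside, near the middle.
There are look-alikes about, which are no part of the job. What is shaped like the foot but blue is not meant.

How it is judged:
By the outcome, as a careful person would: the job done as asked, in the order asked, and still so for the second after the job is handed in, with the robot touching nothing.
It also fails if it takes over 131 s, if anything falls off the work surface, if the arm or the gripper's body presses on something with over 40 N, if the wrist force passes 120 N, or if a joint passes its speed limit or range.

ROBOT

A 6-joint arm with a two-finger parallel gripper is mounted at the origin on the work surface. World frame = base frame: x ahead of the robot, y to its left, z up, the work surface at z = 0. Lengths are in m, angles in rad, forces in N, time in s.
With the tool pointing down it reaches from about 0.35 to 0.85 m from the base axis. Payload 8.1 kg.
Tool frame: the origin (TCP) lies midway between the tips of the shut fingers; the grasp point (between the pads) lies 19 mm behind it (bot.grip_point_offset is the distance from the TCP to the grasp point, in m); z points along the fingers, y is the line along which they close (so a half turn about z gives the same grasp; the last joint's range is limited). The gripper opens to 93 mm and grips with 3 to 60 N. Pads are 15 mm wide; open, the fingers measure 128 mm over their backs; the gripper's body (75 mm by 188 mm) begins 65 mm behind the grasp point.
Start: joints at [-1.359, 0.13, 1.488, -0, 1.523, -0.085], TCP at [0.175, -0.574, 0.219] pointing down, gripper open.
Joint ranges: [-2.96, 2.96], [-0.89, 2.26], [0.02, 2.5], [-1.34, 4.48], [0, 2.73], [-2.66, 2.66]. Speed limits (rad/s): [2.39, 2.39, 2.79, 3.14, 3.14, 3.14].

INTERFACE

Orientations are given as a unit quaternion [w, x, y, z].
In Python, from station import bot, capture, camera_model gives the robot as it stands.
- The arm moves only by the shell command python3 -m creep 'ROWS'. ROWS is a JSON object of lists of equal length, an entry for each row: "travel": the shift along the world's x, y, z in mm, a list of three; "angular": the turn, a rotation vector about the world's x, y, z in rad, a list of three; "jaw": the finger opening in mm, from 0 to 93. In form: {"travel": [[x, y, z], ...], "angular": [[wx, wy, wz], ...], "jaw": [jaw, ...]}. A call has 1 to 10 rows; each row is the pose to reach, as a shift and turn from the pose commanded when the call began; what a row does not reach only later rows make up. A row lasts 1/8 s, in which the tool goes at most 62.5 mm and 10.7 degrees, less where a joint would pass 70% of its speed; a pose out of reach is approached as far as the arm can. A call with a gripper value outside its range is refused whole. The fingers move at their own pace and stop on an object; the grip force is fixed at half the most. Time passes only in rows, so rows that repeat a pose let the fingers close. It gives the time, the measured TCP pose, the force, the opening and the grip force at its end, in the units of the state.
- bot.observe(): the state, without advancing time (a new reading comes with each control period).
- capture(name): name is "side" or "top"; returns the picture (384x512x3 uint8, blue, green, red); there is no depth.
- camera_model(name): a dict with "fx", "fy", "cx", "cy" (pixels), "k1" (the pictures are not rectified: a ray, as slopes to the right and down, at radius r is drawn at 1 + k1 r^2 times it, then the intrinsics apply), "view" (4x4, takes a point from world to camera coordinates). Camera axes: x right, y up, looking along -z (the intrinsics and any distortion apply to the point x, -y, -z); pixel columns grow to the right and rows downward; lengths in m; the calibration is good to about 2 mm. A picture is of the moment at which its call begins. camera_model takes no time and is no camera call.
- bot.hand_in(): hands the job in; it is judged then, once.
The state is a dict: "time_s": time; "joint_positions": joint angles; "joint_velocities": joint speeds; "tau": joint torques, N m; "tcp_pos": TCP position; "orientation": TCP orientation; "contact_force": force on the tool from outside, world axes, zero at the start; "torque": the same for the moment, N m; "finger_gap": finger opening in m; "finger_force": force on a finger pad.
Only numpy, scipy, OpenCV 4.12 (cv2) and the standard library are available. Lean on these libraries where they do the work, as an engineer would, in place of code of your own. Each camera call takes 0.05 s, during which the arm holds its last target. There are 200 camera calls.

## Working session

There is one attempt and no reset: what is moved stays moved. The work goes in short steps, Python scripts to look and compute and a shell command to move; the robot and the scene stay as the last step left them, time stands still between calls to the robot, and variables do not carry over. Pictures are saved under pics/ and viewed, at most 14 in all, crops included, and the job is handed in when it is done.

```bash
ls; mkdir -p pics
python3 - <<'E'
from station import bot,capture,camera_model
import cv2
for n in("top","side"):
    cv2.imwrite(f"pics/{n}0.png",capture(n)); print(n,camera_model(n))
print(bot.observe(), bot.grip_point_offset)
E
```

```text
pics
top {'fx': 357.02511940815253, 'fy': 357.02511940815253, 'cx': 249.72400621006653, 'cy': 189.54958469176208, 'k1': 0.02567928344230298, 'view': array([[-0.01081991, -0.99993039, -0.00470687, -0.00622342],
       [ 0.99663435, -0.01116653,  0.08121134, -0.59006948],
       [-0.08125825, -0.00381233,  0.99668579, -1.09633255],
       [ 0.        ,  0.        ,  0.        ,  1.        ]])}
side {'fx': 372.87656163450237, 'fy': 372.87656163450237, 'cx': 253.30771920726207, 'cy': 189.6410953679127, 'k1': -0.10047728751175126, 'view': array([[-0.81875884, -0.57412255,  0.00415545,  0.4674986 ],
       [ 0.33282709, -0.46872389,  0.81824449, -0.20906238],
       [-0.46782485,  0.67132795,  0.57485536, -0.66542125],
       [ 0.        ,  0.        ,  0.        ,  1.        ]])}
{'time_s': 0.1, 'joint_positions': array([-1.35941530e+00,  1.31061250e-01,  1.48913800e+00,  9.53178348e-06,
        1.52300820e+00, -8.53902239e-02]), 'joint_velocities': array([-0.00092076, -0.00088126, -0.0032159 , -0.00170783,  0.00045652,
       -0.00035882]), 'tau': array([ 2.35909320e-03, -5.61341751e+01, -4.93096447e+01,  7.72118149e-02,
        2.92989914e-02, -8.40768053e-05]), 'tcp_pos': array([ 0.17538568, -0.57327174,  0.2177247 ]), 'orientation': array([-8.06094926e-04,  9.89010750e-01,  1.47841416e-01, -4.60778278e-05]), 'contact_force': array([ 0.33136235, -0.77761238, -0.27642573]), 'torque': array([ 0.03729842, -0.00795978, -0.01387325]), 'finger_force': 0.0, 'finger_gap': 0.09287907673723551} 0.0188
```

View pics/top0.png

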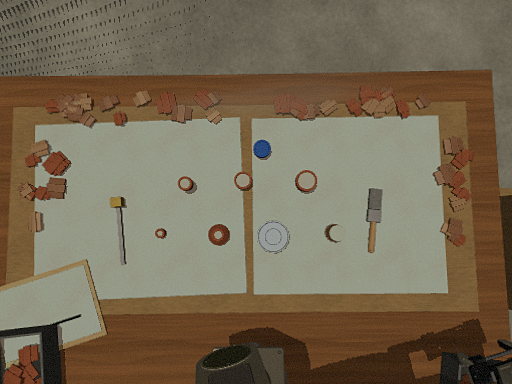

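View pics/side0.png

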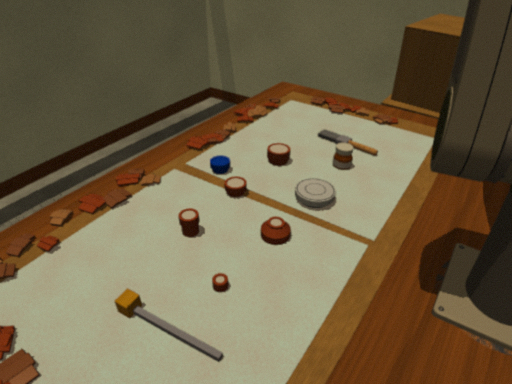

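The top view shows the shoulder at (219,235), neck (186,184), foot (243,181), belly (306,181), turntable (273,237), bar from (117,202) to (124,263), collar (160,233), adhesive (335,233) and a blue decoy (262,149). The side view agrees with this.

```bash
cat > h.py <<'E'
import numpy as np,cv2
from station import bot,capture,camera_model
def cam(n):
    m=camera_model(n);K=np.array([[m['fx'],0,m['cx']],[0,m['fy'],m['cy']],[0,0,1]]);return m,K,np.array([m['k1'],0,0,0,0])
def ray(n,uv):
    m,K,d=cam(n);x,y=cv2.undistortPoints(np.array([[uv]],float),K,d)[0,0]
    R=m['view'][:3,:3];t=m['view'][:3,3];return -R.T@t,R.T@np.array([x,-y,-1])
def onz(n,uv,z):
    c,r=ray(n,uv);return (c+r*(z-c[2])/r[2])[:2]
def pix(n,p):
    m,K,d=cam(n);q=m['view'][:3,:3]@np.array(p,float)+m['view'][:3,3]
    return cv2.projectPoints(np.array([[q[0],-q[1],-q[2]]]),np.zeros(3),np.zeros(3),K,d)[0].ravel()
def terra(im):
    h=cv2.cvtColor(im,cv2.COLOR_BGR2HSV);return (((h[...,0]<14)|(h[...,0]>170))&(h[...,1]>110)).astype(np.uint8)*255
def core(n,im,uv,r=22):
    """pale core centre: hole inside terracotta ring, subpixel by 8x upscaling"""
    x0,y0=int(uv[0]-r),int(uv[1]-r);s=8
    c=cv2.resize(im[y0:y0+2*r,x0:x0+2*r],None,fx=s,fy=s,interpolation=cv2.INTER_CUBIC)
    cs,hi=cv2.findContours(terra(c),cv2.RETR_CCOMP,cv2.CHAIN_APPROX_NONE)
    out=[]
    for k,(a,h) in enumerate(zip(cs,hi[0])):
        if cv2.contourArea(a)>60*s and len(a)>5:
            e=cv2.fitEllipse(a);out.append((h[3]>=0,np.array(e[0])/s+[x0-.5+.5/s,y0-.5+.5/s],np.array(e[1])/s))
    return out
E
python3 - <<'E'
from h import *
T=cv2.imread("pics/top0.png");S=cv2.imread("pics/side0.png")
for nm,a,b,z in [("foot",(243,181),(235,185),.032),("belly",(306,181),(279,152),.042),("shoulder",(219,235),(276,228),.038),("neck",(186,184),(189,216),.05),("collar",(160,233),(220,281),.022)]:
    for n,im,uv in(("top",T,a),("side",S,b)):
        for hole,c,d in core(n,im,uv,16 if nm!="shoulder" else 20): print(nm,n,hole,c.round(2),d.round(1),(onz(n,c,z)*1000).round(1))
c1=cv2.resize(T[110:280,95:365],None,fx=2.9,fy=2.9,interpolation=cv2.INTER_CUBIC)
cv2.imwrite("pics/c1.png",c1)
# stand
g=cv2.cvtColor(cv2.resize(T[212:262,248:298],None,fx=8,fy=8,interpolation=cv2.INTER_CUBIC),cv2.COLOR_BGR2GRAY)
E
```

```text
foot top False [242.82 180.05] [17.7 18. ] [619.3   8.5]
foot top True [242.51 179.88] [13.7 14. ] [619.9   9.5]
foot side False [235.16 186.02] [20.9 22.6] [609.2  23.4]
foot side True [235.07 182.29] [ 9.1 16.8] [619.4  10.5]
belly top False [305.89 180.53] [21.  21.8] [ 614.5 -186.6]
belly top True [306.2 180.2] [17.  17.5] [ 615.5 -187.6]
belly side False [278.22 153.48] [22.9 23.3] [ 599.5 -160.3]
belly side True [278.36 148.21] [ 8.6 17.8] [ 615.1 -186.2]
shoulder top False [218.44 234.34] [20.8 20.9] [452.1  84.6]
shoulder top True [217.65 234.55] [8.4 8.6] [451.5  87.1]
shoulder side False [275.27 230.57] [27.5 29.9] [437.  111.9]
shoulder side True [275.65 221.9 ] [ 7.1 11.3] [451.3  87.8]
neck top False [185.11 183.29] [13.9 15.5] [609.3 185.3]
neck top True [184.5  182.96] [10.1 10.3] [610.4 187.2]
neck side False [189.05 220.04] [20.3 26.4] [595.6 200.5]
neck side True [188.16 214.42] [ 8.5 13.8] [610.1 187.7]
collar top False [160.06 232.91] [ 9.3 10.8] [457.9 267.6]
collar top True [159.39 232.97] [5.6 5.7] [457.8 269.7]
collar side False [220.03 282.  ] [16.  18.9] [452.6 275.4]
collar side True [219.6  278.96] [6.6 8.7] [457.8 270.2]
```

View pics/c1.png

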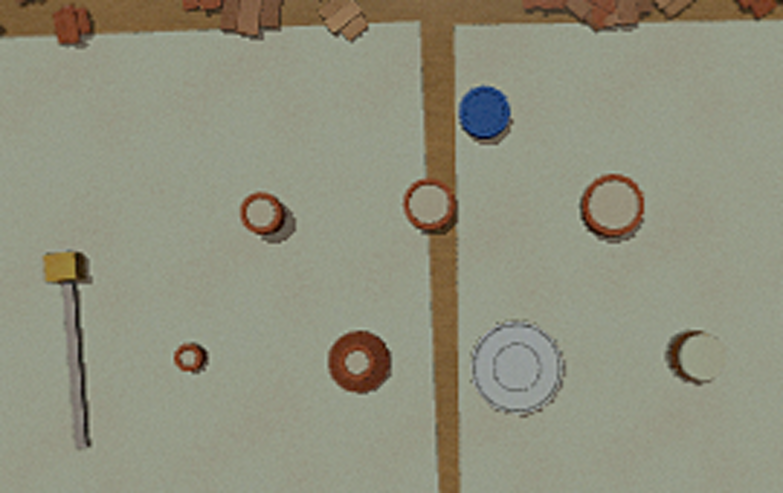

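The crop shows the drawn rings around crop (517,367), and the bar runs from its brass head at (64,267) to the tail at (84,446). I'll measure the stand and the bar next.

Run:
```python
from h import *
for n,uv,r in(("top",(273,237),20),("side",(315,192),26)):
    im=cv2.imread(f"pics/{n}0.png");s=8;x0,y0=uv[0]-r,uv[1]-r
    g=cv2.cvtColor(cv2.resize(im[y0:y0+2*r,x0:x0+2*r],None,fx=s,fy=s,interpolation=cv2.INTER_CUBIC),cv2.COLOR_BGR2GRAY)
    bh=cv2.morphologyEx(cv2.GaussianBlur(g,(0,0),3),cv2.MORPH_BLACKHAT,np.ones((41,41)))
    m=(bh>bh.max()*.3).astype(np.uint8)
    cs,_=cv2.findContours(m,cv2.RETR_CCOMP,cv2.CHAIN_APPROX_NONE)
    for a in cs:
        if len(a)>150:
            e=cv2.fitEllipse(a);c=np.array(e[0])/s+[x0-.47,y0-.47];print(n,c.round(2),(np.array(e[1])/s).round(1),(onz(n,c,.03)*1000).round(1))
for n,box in(("top",(100,190,135,270)),("side",(105,280,230,365))):
    im=cv2.imread(f"pics/{n}0.png");x0,y0,x1,y1=box;s=4
    c=cv2.resize(im[y0:y1,x0:x1],None,fx=s,fy=s,interpolation=cv2.INTER_CUBIC);h=cv2.cvtColor(c,cv2.COLOR_BGR2HSV)
    b=((h[...,0]>14)&(h[...,0]<32)&(h[...,1]>140)).astype(np.uint8)
    print(n,"HSV steel sample/paper",h[160,60] if n=="top" else 0,h[20,20])
    cs,_=cv2.findContours(b,cv2.RETR_EXTERNAL,cv2.CHAIN_APPROX_NONE);a=max(cs,key=cv2.contourArea)
    q=cv2.minAreaRect(a);print("brass",(cv2.boxPoints(q)/s+[x0-.4,y0-.4]).round(1).tolist(),np.array(q[0])/s+[x0-.4,y0-.4])
    big=cv2.resize(c,None,fx=2.2 if n=="top" else 1.5,fy=2.2 if n=="top" else 1.5)
    if n=="top": big=cv2.resize(im[190:270,100:140],None,fx=7.5,fy=7.5,interpolation=cv2.INTER_CUBIC)
    else: big=cv2.resize(big,(750,510))
    if n=="top": A=big
    else: B=big
H=np.zeros((600,300,3),np.uint8);H[:]=A
cv2.imwrite("pics/bar.png",np.hstack([H,cv2.copyMakeBorder(cv2.resize(B,(500,340)),0,260,0,0,cv2.BORDER_CONSTANT)]))
```

```text
top [270.82 239.85] [ 8.2 12.9] [433.2 -76.1]
top [272.7  235.31] [14.7 15.6] [447.  -82.1]
top [272.84 236.62] [30.6 31.8] [443.  -82.5]
top [272.2  235.94] [29.3 30.3] [445.1 -80.5]
side [324.62 190.  ] [16.4 26. ] [422.7 -91.7]
side [299.59 192.15] [ 8.9 18.6] [468.3 -48.2]
top HSV steel sample/paper [ 39  28 153] [ 37  29 151]
brass [[109.7, 197.6], [123.1, 196.1], [124.2, 205.9], [110.8, 207.4]] [116.93689117 201.75701294]
side HSV steel sample/paper 0 [ 26  53 170]
brass [[110.9, 304.0], [127.8, 285.2], [145.0, 300.7], [128.1, 319.5]] [127.94944916 302.36450348]
```

View pics/bar.png

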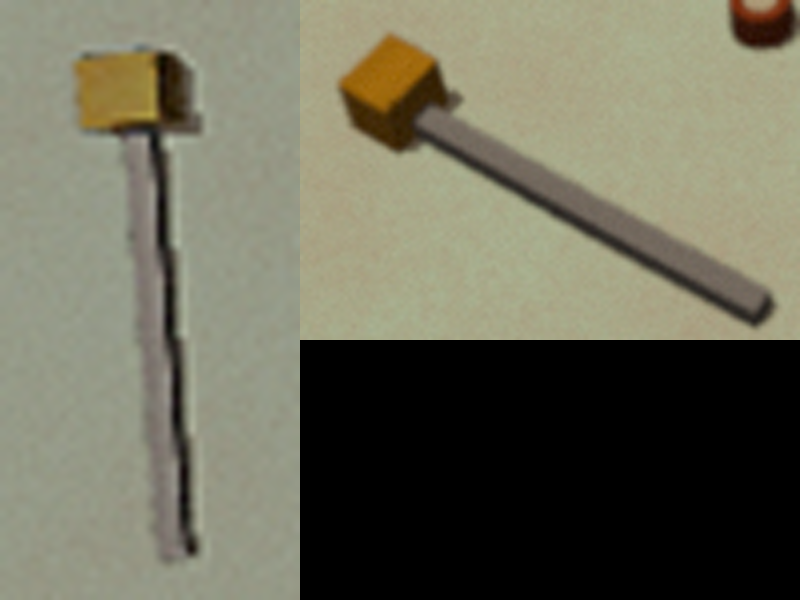

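The bar crop shows the steel axis from about (138,133) to (169,558) in the left panel, with the tail's top end at (760,296) in the right panel.

Run:
```python
from h import *
f=lambda x,y:(100+x/7.5-.43,190+y/7.5-.43)
a=onz("top",f(138,133),.014)*1000;b=onz("top",f(169,558),.014)*1000;hd=onz("top",f(118,92),.032)*1000
d=(a-b)/np.linalg.norm(a-b);print("bar",a,b,hd,d,"len",np.linalg.norm(a-b),"tail side",onz("side",(105+460/4-.4,280+298/4-.4),.014)*1000)
print("origin from tail",b+147*d,"from head ctr",hd-48*d,"yaw",np.degrees(np.arctan2(d[1],d[0])))
P=[]
for n,uv,r in(("top",(273,236),20),("side",(315,192),24)):
    im=cv2.imread(f"pics/{n}0.png");s=16;x0,y0=uv[0]-r,uv[1]-r
    g=cv2.cvtColor(cv2.resize(im[y0:y0+2*r,x0:x0+2*r],None,fx=s,fy=s,interpolation=cv2.INTER_CUBIC),cv2.COLOR_BGR2GRAY).astype(np.float32)
    g=cv2.GaussianBlur(g,(0,0),6)
    for R in(.022,.0465,.050):   # radial darkest point from a nominal centre
        ctr=np.array([445.5,-81.5])/1000
        for it in range(3):
            pts=[]
            for t in np.linspace(0,2*np.pi,72,endpoint=False):
                rr=np.linspace(R-.005,R+.005,41);v=[]
                for q in rr:
                    p=pix(n,[ctr[0]+q*np.cos(t),ctr[1]+q*np.sin(t),.03]);x=(p-[x0-.5,y0-.5])*s
                    v.append(g[int(np.clip(x[1],0,g.shape[0]-1)),int(np.clip(x[0],0,g.shape[1]-1))])
                k=int(np.argmin(v))
                if 0<k<40: pts.append([rr[k]*np.cos(t),rr[k]*np.sin(t)])
            p=np.array(pts)
            A=np.c_[2*p,np.ones(len(p))];
            w=np.ones(len(p),bool)
            for _ in range(4):
                c=np.linalg.lstsq(A[w],(p[w]**2).sum(1),rcond=None)[0];e=np.abs(np.hypot(*(p-c[:2]).T)-np.sqrt(c[2]+c[:2]@c[:2]));w=e<max(.001,1.5*np.median(e))
            ctr=ctr+c[:2]
        print(n,R,(ctr*1000).round(1),"r",np.sqrt(c[2]+c[:2]@c[:2])*1000,w.sum(),np.median(e)*1000)
```

```text
bar [539.36208456 402.61029416] [363.39438432 386.06233701] [555.75645718 404.46855991] [0.99560738 0.09362666] len 176.74407037556796 tail side [365.14904364 385.27231041]
origin from tail [509.74866868 399.82545617] from head ctr [507.9673031  399.97448018] yaw 5.37228096419828Traceback (most recent call last):
  File "<stdin>", line 18, in <module>
  File "h.py", line 11, in pix
    m,K,d=cam(n);q=m['view'][:3,:3]@np.array(p,float)+m['view'][:3,3]
          ~~~^^^
  File "h.py", line 4, in cam
    m=camera_model(n);K=np.array([[m['fx'],0,m['cx']],[0,m['fy'],m['cy']],[0,0,1]]);return m,K,np.array([m['k1'],0,0,0,0])
ValueError: time passes only in moves, steps and waits
```

```bash
sed -i 's/^def cam(n):/import functools\n@functools.lru_cache(None)\ndef cam(n):/' h.py
python3 - <<'E'
from h import *
for n,uv,r in(("top",(273,236),20),("side",(315,192),24)):
    im=cv2.imread(f"pics/{n}0.png");s=16;x0,y0=uv[0]-r,uv[1]-r
    g=cv2.GaussianBlur(cv2.cvtColor(cv2.resize(im[y0:y0+2*r,x0:x0+2*r],None,fx=s,fy=s,interpolation=cv2.INTER_CUBIC),cv2.COLOR_BGR2GRAY).astype(np.float32),(0,0),6)
    for R in(.022,.044,.049):
        ctr=np.array([.4455,-.0815])
        for it in range(3):
            p=[]
            for t in np.linspace(0,2*np.pi,72,endpoint=False):
                rr=np.linspace(R-.005,R+.005,41)
                x=np.array([(pix(n,[ctr[0]+q*np.cos(t),ctr[1]+q*np.sin(t),.03])-[x0-.5,y0-.5])*s for q in rr]).astype(int).clip(0,len(g)-1)
                k=int(np.argmin(g[x[:,1],x[:,0]]))
                if 0<k<40: p.append([rr[k]*np.cos(t),rr[k]*np.sin(t)])
            p=np.array(p);A=np.c_[2*p,np.ones(len(p))];w=np.ones(len(p),bool)
            for _ in range(4):
                c=np.linalg.lstsq(A[w],(p[w]**2).sum(1),rcond=None)[0];r0=np.sqrt(c[2]+c[:2]@c[:2]);e=np.abs(np.hypot(*(p-c[:2]).T)-r0);w=e<max(.001,1.5*np.median(e))
            ctr=ctr+c[:2]
        print(n,R,(ctr*1000).round(1),"r",(r0*1000).round(1),w.sum(),(np.median(e)*1000).round(2))
E
```

```text
top 0.022 [444.2 -82.4] r 24.7 71 0.36
top 0.044 [444.1 -82.1] r 45.5 58 0.35
top 0.049 [443.5 -82.6] r 45.9 44 0.55
side 0.022 [444.8 -83.3] r 24.4 65 0.31
side 0.044 [444.4 -82.7] r 45.2 42 0.27
side 0.049 [443.9 -79.4] r 47.9 33 1.24
```

Stand centre is about (444.4, -82.6). Foot is at (619.7, 10), belly (615.3, -187), shoulder (451.4, 87.4), neck (610.2, 187.5), and the bar origin at (509, 400) with yaw 5.4°. I'll move above the foot.

```bash
cat > st.py <<'E'
import re
from h import *
o=bot.observe();w,x,y,z=o['orientation'];
ty=np.array([2*(x*y-w*z),1-2*(x*x+z*z)])
print("t",round(o['time_s'],2),"tcp",(o['tcp_pos']*1000).round(1),"yaw_y",np.degrees(np.arctan2(ty[1],ty[0])).round(2),"tilt",(2*(x*z+w*y)).round(4),(2*(y*z-w*x)).round(4),"F",o['contact_force'].round(1),"gap",round(o['finger_gap']*1000,1),"ff",round(o['finger_force'],1))
E
python3 -m creep '{"travel":[[444,583,0],[444,583,0],[444,583,0],[444,583,0],[444,583,0],[444,583,0],[444,583,0],[444,583,0],[444,583,0],[444,583,0]],"angular":[[0,0,-0.297],[0,0,-0.297],[0,0,-0.297],[0,0,-0.297],[0,0,-0.297],[0,0,-0.297],[0,0,-0.297],[0,0,-0.297],[0,0,-0.297],[0,0,-0.297]],"jaw":[93,93,93,93,93,93,93,93,93,93]}'; python3 st.py
```

```text
time_s: 1.35
tcp_pos: [0.555, -0.0746, 0.2183]
orientation: [0.0, 1.0, -0.0, -0.0]
contact_force: [0.9, -0.7, 0.5]
finger_gap: 0.093
finger_force: 0.0
t 1.35 tcp [555.  -74.6 218.3] yaw_y -90.0 tilt -0.0002 -0.0001 F [ 0.9 -0.7  0.5] gap 93.0 ff 0.0
```

```bash
python3 -m creep '{"travel":[[65,85,0],[65,85,0],[65,85,-60],[65,85,-110],[65,85,-110],[65,85,-110]],"angular":[[0,0,0],[0,0,0],[0,0,0],[0,0,0],[0,0,0],[0,0,0]],"jaw":[93,93,93,93,93,93]}'>/dev/null; python3 st.py; python3 -c "
from h import *
cv2.imwrite('pics/s1.png',capture('side')[130:330,120:390])
a=cv2.imread('pics/s1.png');cv2.imwrite('pics/s1.png',cv2.resize(a,None,fx=2.8,fy=2.8))"
```

```text
t 2.1 tcp [620.1   8.3 110.6] yaw_y -90.02 tilt 0.0017 -0.0001 F [0.3 0.  1.6] gap 93.0 ff 0.0
```

View pics/s1.png

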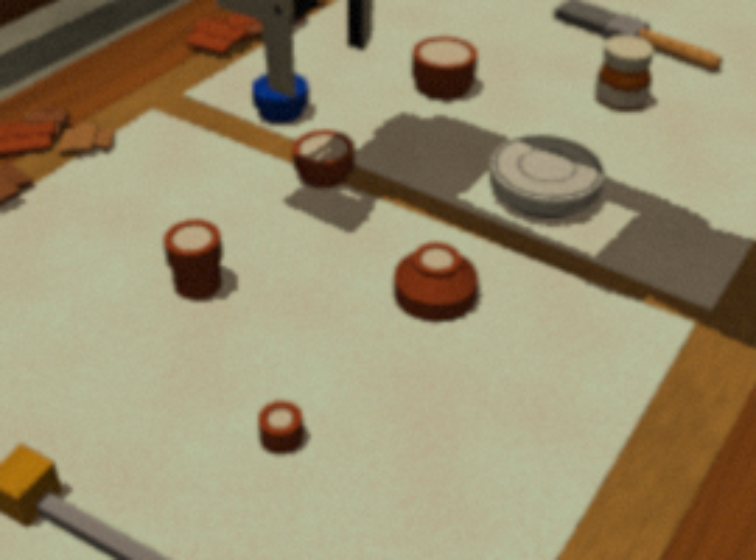

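The gripper straddles the foot, which sits at crop (323,157), clear of the blue decoy. I'll descend and grip.

```bash
python3 -m creep '{"travel":[[0,1.5,-40],[0,1.5,-80],[0,1.5,-106],[0,1.5,-106],[0,1.5,-106],[0,1.5,-106],[0,1.5,-106],[0,1.5,-106],[0,1.5,-106],[0,1.5,-106]],"angular":[[0,0,0],[0,0,0],[0,0,0],[0,0,0],[0,0,0],[0,0,0],[0,0,0],[0,0,0],[0,0,0],[0,0,0]],"jaw":[93,93,93,93,93,70,50,40,40,40]}' >/dev/null; python3 st.py
```

```text
t 3.4 tcp [619.1   9.9   2.7] yaw_y -90.01 tilt -0.0001 -0.0 F [-0.  -0.   1.6] gap 55.4 ff 30.0
```

```bash
python3 -m creep '{"travel":[[0,0,20],[0,0,60],[-50,-26,80],[-100,-53,80],[-150,-79,80],[-175,-92.5,80],[-175,-92.5,80],[-175,-92.5,60],[-175,-92.5,45],[-175,-92.5,45]],"angular":[[0,0,0],[0,0,0],[0,0,0],[0,0,0],[0,0,0],[0,0,0],[0,0,0],[0,0,0],[0,0,0],[0,0,0]],"jaw":[40,40,40,40,40,40,40,40,40,40]}' >/dev/null; python3 st.py;python3 -m creep '{"travel":[[0,0,0]],"angular":[[0,0,0]],"jaw":[40]}' >/dev/null; python3 st.py
```

```text
t 4.65 tcp [443.4 -81.9  46.5] yaw_y -89.98 tilt -0.0027 0.0009 F [ 0.3 -0.4 -0.6] gap 56.0 ff 30.0
t 4.78 tcp [444.6 -82.4  48. ] yaw_y -89.99 tilt 0.0 0.0001 F [-0.7 -1.1 -1.4] gap 55.6 ff 30.0
```

```bash
python3 -m creep '{"travel":[[-0.5,0,-7],[-0.5,0,-13],[-0.5,0,-14],[-0.5,0,-14.5],[-0.5,0,-15],[-0.5,0,-15]],"angular":[[0,0,0],[0,0,0],[0,0,0],[0,0,0],[0,0,0],[0,0,0]],"jaw":[40,40,40,40,40,40]}' >/dev/null; python3 st.py;python3 -m creep '{"travel":[[0,0,-0.4],[0,0,-0.8],[0,0,-0.8]],"angular":[[0,0,0],[0,0,0],[0,0,0]],"jaw":[40,40,40]}' >/dev/null; python3 st.py
```

```text
t 5.53 tcp [443.8 -82.6  32.8] yaw_y -90.01 tilt 0.0003 -0.0001 F [-0.6 -0.5 -1.2] gap 55.3 ff 30.0
t 5.9 tcp [443.9 -82.6  32.6] yaw_y -90.01 tilt 0.0002 -0.0001 F [-4.3  1.7  7.1] gap 55.6 ff 30.0
```

Contact is felt at 7 N. I'll release, rise, and move toward the belly.

```bash
python3 -m creep '{"travel":[[0,0,0],[0,0,0],[0,0,0],[0,0,20],[0,0,60],[0,0,90],[50,-30,90],[100,-60,90],[150,-91,90],[171.5,-104.5,90]],"angular":[[0,0,0],[0,0,0],[0,0,0],[0,0,0],[0,0,0],[0,0,0],[0,0,0],[0,0,0],[0,0,0],[0,0,0]],"jaw":[80,93,93,93,93,93,93,93,93,93]}' >/dev/null; python3 -m creep '{"travel":[[0,0,0]],"angular":[[0,0,0]],"jaw":[93]}' >/dev/null; python3 st.py
cat > chk.py <<'E'
import sys
from h import *
# chk.py z [x y]: core centre of top piece on stack in both views at height z
z=float(sys.argv[1]);X,Y=[float(v)/1000 for v in (sys.argv[2:4] or (444.4,-82.6))]
for n in("top","side"):
    im=capture(n);cv2.imwrite(f"pics/{n}_{int(z*1000)}.png",im);uv=pix(n,[X,Y,z])
    for hole,c,d in core(n,im,uv,int(sys.argv[4]) if len(sys.argv)>4 else 20):
        print(n,hole,c.round(1),d.round(1),(onz(n,c,z)*1000).round(1))
E
python3 chk.py .062
```

```text
t 7.28 tcp [ 615.7 -187.8  120.9] yaw_y -90.06 tilt -0.0008 0.0003 F [ 0.5  0.7 -0.3] gap 93.1 ff 0.0
top False [273.  236.4] [15.6 16.8] [445.3 -81.1]
side False [315.8 181.7] [22.8 23.4] [437.7 -67. ]
side True [316. 178.] [ 9.2 17.4] [444.7 -81.6]
```

The foot is within about 1 mm of centre. Next is the belly.

```bash
python3 -m creep '{"travel":[[0,0,-40],[0,0,-80],[0,0,-112],[0,0,-112],[0,0,-112],[0,0,-112],[0,0,-112],[0,0,-112],[0,0,-112],[0,0,-112]],"angular":[[0,0,0],[0,0,0],[0,0,0],[0,0,0],[0,0,0],[0,0,0],[0,0,0],[0,0,0],[0,0,0],[0,0,0]],"jaw":[93,93,93,93,93,75,60,50,50,50]}' >/dev/null; python3 st.py
```

```text
t 8.62 tcp [ 615.6 -187.3   10.5] yaw_y -90.01 tilt 0.0007 -0.0004 F [-1.2  0.2  4.8] gap 65.6 ff 30.0
```

```bash
python3 -m creep '{"travel":[[0,0,20],[0,0,60],[0,0,100],[-50,31,100],[-100,62,100],[-150,92,100],[-170.7,105,100],[-170.7,105,100],[-170.7,105,85],[-170.7,105,75]],"angular":[[0,0,0],[0,0,0],[0,0,0],[0,0,0],[0,0,0],[0,0,0],[0,0,0],[0,0,0],[0,0,0],[0,0,0]],"jaw":[50,50,50,50,50,50,50,50,50,50]}' >/dev/null;python3 -m creep '{"travel":[[0,0,0],[0,0,0]],"angular":[[0,0,0],[0,0,0]],"jaw":[50,50]}' >/dev/null; python3 st.py
```

```text
t 10.12 tcp [444.5 -82.2  84.5] yaw_y -90.03 tilt -0.0009 0.0003 F [-0.   0.4 -3.1] gap 65.7 ff 30.0
```

```bash
python3 -m creep '{"travel":[[0.4,0,-6],[0.4,0,-9.5],[0.4,0,-10.5],[0.4,0,-11],[0.4,0,-11.5],[0.4,0,-11.5]],"angular":[[0,0,0],[0,0,0],[0,0,0],[0,0,0],[0,0,0],[0,0,0]],"jaw":[50,50,50,50,50,50]}' >/dev/null; python3 st.py;python3 -m creep '{"travel":[[0,0,-0.4],[0,0,-0.8],[0,0,-0.8]],"angular":[[0,0,0],[0,0,0],[0,0,0]],"jaw":[50,50,50]}' >/dev/null; python3 st.py
```

```text
t 10.88 tcp [445.  -82.1  73.5] yaw_y -90.01 tilt 0.0002 -0.0001 F [-0.5  0.5 -1.5] gap 65.5 ff 30.0
t 11.25 tcp [444.8 -82.   72.5] yaw_y -90.01 tilt -0.0002 0.0001 F [-0.  -0.3 -0.6] gap 65.3 ff 30.0
```

```bash
python3 -m creep '{"travel":[[0,0,-0.3],[0,0,-0.6],[0,0,-0.6]],"angular":[[0,0,0],[0,0,0],[0,0,0]],"jaw":[50,50,50]}' >/dev/null; python3 st.py;python3 -m creep '{"travel":[[0,0,0],[0,0,0]],"angular":[[0,0,0],[0,0,0]],"jaw":[50,50]}' >/dev/null; python3 st.py
```

```text
t 11.62 tcp [445.  -82.   72.4] yaw_y -90.01 tilt 0.0003 -0.0 F [-3.2  1.2  5.2] gap 65.3 ff 30.0
t 11.88 tcp [445.1 -82.1  72.5] yaw_y -90.01 tilt 0.0003 -0.0001 F [-3.3  0.8  5.5] gap 65.4 ff 30.0
```

```bash
python3 -m creep '{"travel":[[0,0,0],[0,0,0],[0,0,0],[0,0,20],[0,0,60],[0,0,80],[2,50,80],[4,110,80],[6.5,169.5,80],[6.5,169.5,80]],"angular":[[0,0,0],[0,0,0],[0,0,0],[0,0,0],[0,0,0],[0,0,0],[0,0,0],[0,0,0],[0,0,0],[0,0,0]],"jaw":[80,93,93,93,93,93,93,93,93,93]}' >/dev/null; python3 -m creep '{"travel":[[0,0,0]],"angular":[[0,0,0]],"jaw":[93]}' >/dev/null; python3 st.py; python3 chk.py .104
```

```text
t 13.25 tcp [451.2  87.3 151.8] yaw_y -89.94 tilt -0.0003 -0.0006 F [ 0.  -0.2  0.3] gap 93.4 ff 0.0
top False [274.3 237.3] [22.2 22.8] [444.8 -82.3]
top True [274.3 237.3] [18.5 18.7] [444.8 -82.3]
side False [316.9 168.9] [27.2 29.5] [434.4 -56.6]
side True [317.7 163.2] [11.  22.2] [444.4 -80.6]
side False [336.  156.7] [3.6 7. ] [ 422.2 -134. ]
```

View pics/side_104.png

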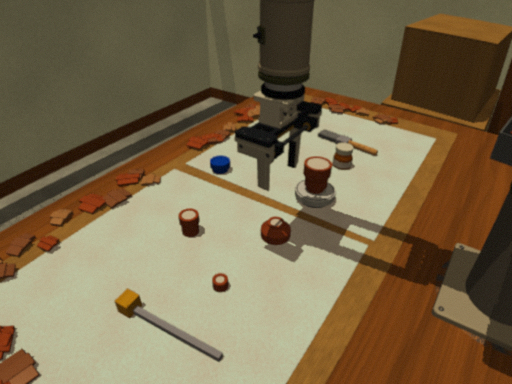

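The image shows foot and belly standing squarely on the turntable at (317,172), and the two views give (444.7, -81.8). Now the shoulder.

```bash
python3 -m creep '{"travel":[[0,0,-50],[0,0,-90],[0,0,-130],[0,0,-148],[0,0,-148],[0,0,-148],[0,0,-148],[0,0,-148],[0,0,-148],[0,0,-148]],"angular":[[0,0,0],[0,0,0],[0,0,0],[0,0,0],[0,0,0],[0,0,0],[0,0,0],[0,0,0],[0,0,0],[0,0,0]],"jaw":[93,93,93,93,93,93,75,60,50,50]}' >/dev/null; python3 st.py
```

```text
t 14.6 tcp [451.6  87.5   4.2] yaw_y -90.0 tilt 0.0004 -0.0001 F [-0.8 -0.2  2.9] gap 65.5 ff 30.0
```

```bash
python3 -m creep '{"travel":[[0,0,20],[0,0,60],[0,0,110],[0,0,150],[-2,-50,150],[-4,-110,150],[-6.7,-169.5,150],[-6.7,-169.5,150],[-6.7,-169.5,130],[-6.7,-169.5,115]],"angular":[[0,0,0],[0,0,0],[0,0,0],[0,0,0],[0,0,0],[0,0,0],[0,0,0],[0,0,0],[0,0,0],[0,0,0]],"jaw":[50,50,50,50,50,50,50,50,50,50]}' >/dev/null;python3 -m creep '{"travel":[[0,0,0],[0,0,0]],"angular":[[0,0,0],[0,0,0]],"jaw":[50,50]}' >/dev/null; python3 st.py
```

```text
t 16.1 tcp [444.9 -81.5 119.3] yaw_y -89.95 tilt 0.0002 0.0 F [ 0.5 -0.1 -1.6] gap 65.0 ff 30.0
```

```bash
python3 -m creep '{"travel":[[0,-0.4,-6],[0,-0.4,-8.5],[0,-0.4,-9.5],[0,-0.4,-10],[0,-0.4,-10.5],[0,-0.4,-10.5]],"angular":[[0,0,0],[0,0,0],[0,0,0],[0,0,0],[0,0,0],[0,0,0]],"jaw":[50,50,50,50,50,50]}' >/dev/null; python3 st.py;python3 -m creep '{"travel":[[0,0,-0.4],[0,0,-0.8],[0,0,-0.8]],"angular":[[0,0,0],[0,0,0],[0,0,0]],"jaw":[50,50,50]}' >/dev/null; python3 st.py
```

```text
t 16.85 tcp [444.7 -82.4 108.5] yaw_y -90.01 tilt 0.0001 0.0 F [-0.  -0.3 -2.6] gap 65.2 ff 30.0
t 17.23 tcp [445.  -82.5 108.2] yaw_y -90.01 tilt 0.0007 -0.0002 F [-1.4  0.4  4.9] gap 65.5 ff 30.0
```

```bash
python3 -m creep '{"travel":[[0,0,0],[0,0,0],[0,0,0],[0,0,20],[0,0,60],[0,0,60],[30,49,60],[60,98,60],[90,147,60],[120,196,60]],"angular":[[0,0,0],[0,0,0],[0,0,0],[0,0,0],[0,0,0],[0,0,0],[0,0,0],[0,0,0],[0,0,0],[0,0,0]],"jaw":[80,93,93,93,93,93,93,93,93,93]}' >/dev/null; python3 -m creep '{"travel":[[30,49,0],[45.3,74,0],[45.3,74,-60],[45.3,74,-60]],"angular":[[0,0,0],[0,0,0],[0,0,0],[0,0,0]],"jaw":[93,93,93,93]}' >/dev/null; python3 st.py; python3 chk.py .142
```

```text
t 18.98 tcp [604.9 186.8 100.5] yaw_y -89.97 tilt -0.0123 -0.0028 F [-1.9 -0.1 -0.9] gap 92.7 ff 0.0
top False [274.8 237.6] [22.3 23.8] [445.8 -81.4]
top True [275.3 238. ] [9.2 9.5] [444.8 -82.7]
side False [319.5 157.4] [23.1 33.8] [426.7 -46.1]
side True [319.5 148.7] [ 4.9 10.4] [444.6 -81.8]
```

```bash
python3 -m creep '{"travel":[[0,0,0],[0,0,0]],"angular":[[0,0,0],[0,0,0]],"jaw":[93,93]}' >/dev/null; python3 st.py
```

```text
t 19.32 tcp [611.4 187.5 110.2] yaw_y -90.05 tilt 0.0035 0.0008 F [ 0.2 -0.1  0.7] gap 93.4 ff 0.0
```

```bash
python3 -m creep '{"travel":[[-1,0,-50],[-1,0,-88],[-1,0,-88],[-1,0,-88],[-1,0,-88],[-1,0,-88],[-1,0,-88],[-1,0,-88],[-1,0,-88],[-1,0,-88]],"angular":[[0,0,0],[0,0,0],[0,0,0],[0,0,0],[0,0,0],[0,0,0],[0,0,0],[0,0,0],[0,0,0],[0,0,0]],"jaw":[93,93,93,93,75,60,45,30,30,30]}' >/dev/null; python3 st.py
```

```text
t 20.57 tcp [608.9 187.5  19.5] yaw_y -90.01 tilt -0.0002 -0.0001 F [-0.2 -0.3  0.7] gap 43.4 ff 30.0
```

```bash
python3 -m creep '{"travel":[[0,0,20],[0,0,60],[0,0,120],[0,0,175],[0,0,185],[-30,-49,185],[-60,-98,185],[-90,-147,185],[-120,-196,185],[-150,-245,185]],"angular":[[0,0,0],[0,0,0],[0,0,0],[0,0,0],[0,0,0],[0,0,0],[0,0,0],[0,0,0],[0,0,0],[0,0,0]],"jaw":[30,30,30,30,30,30,30,30,30,30]}' >/dev/null;python3 -m creep '{"travel":[[-15.5,-24.7,0],[-15.5,-24.7,0],[-15.5,-24.7,-15],[-15.5,-24.7,-30],[-15.5,-24.7,-30],[-15.5,-24.7,-30]],"angular":[[0,0,0],[0,0,0],[0,0,0],[0,0,0],[0,0,0],[0,0,0]],"jaw":[30,30,30,30,30,30]}' >/dev/null; python3 st.py
```

```text
t 22.57 tcp [443.5 -81.6 174.3] yaw_y -89.95 tilt -0.0008 0.0003 F [ 0.4  0.6 -0.4] gap 43.5 ff 30.0
```

```bash
python3 -m creep '{"travel":[[0,-0.5,-6],[0,-0.5,-10],[0,-0.5,-11],[0,-0.5,-11.5],[0,-0.5,-12],[0,-0.5,-12]],"angular":[[0,0,0],[0,0,0],[0,0,0],[0,0,0],[0,0,0],[0,0,0]],"jaw":[30,30,30,30,30,30]}' >/dev/null; python3 st.py;python3 -m creep '{"travel":[[0,0,-0.4],[0,0,-0.8],[0,0,-0.8]],"angular":[[0,0,0],[0,0,0],[0,0,0]],"jaw":[30,30,30]}' >/dev/null; python3 st.py
```

```text
t 23.32 tcp [443.5 -82.7 162.7] yaw_y -90.02 tilt 0.0001 -0.0001 F [-0.4 -0.  -0.4] gap 43.3 ff 30.0
t 23.7 tcp [443.4 -82.6 161.8] yaw_y -90.01 tilt -0.0001 0.0 F [-0.   0.5 -0.8] gap 43.4 ff 30.0
```

```bash
python3 -m creep '{"travel":[[0,0.3,-0.4],[0,0.3,-0.8],[0,0.3,-0.8]],"angular":[[0,0,0],[0,0,0],[0,0,0]],"jaw":[30,30,30]}' >/dev/null; python3 st.py
```

```text
t 24.07 tcp [443.7 -82.4 161.4] yaw_y -90.01 tilt 0.0006 -0.0001 F [-0.6  0.7  3.3] gap 43.6 ff 30.0
```

```bash
python3 -m creep '{"travel":[[0,0,0],[0,0,0],[0,0,0],[0,0,20],[0,0,60],[0,0,70],[8,60,70],[16,120,70],[24,180,70],[32,240,70]],"angular":[[0,0,0],[0,0,0],[0,0,0],[0,0,0],[0,0,0],[0,0,0],[0,0,0],[0,0,0],[0,0,0],[0,0,0]],"jaw":[70,93,93,93,93,93,93,93,93,93]}' >/dev/null; python3 -m creep '{"travel":[[10,60,0],[20,120,0],[30,180,0],[33.5,242,0],[33.5,242,-60],[33.5,242,-110],[33.5,242,-130],[33.5,242,-130],[33.5,242,-130]],"angular":[[0,0,0.094],[0,0,0.094],[0,0,0.094],[0,0,0.094],[0,0,0.094],[0,0,0.094],[0,0,0.094],[0,0,0.094],[0,0,0.094]],"jaw":[93,93,93,93,93,60,40,40,40]}' >/dev/null; python3 st.py; python3 chk.py .192
python3 - <<'E'
import cv2,numpy as np
t=cv2.imread('pics/top_192.png');s=cv2.imread('pics/side_192.png')
cv2.imwrite('pics/v.png',np.hstack([cv2.resize(t[180:290,80:300],(440,220)).copy(),cv2.resize(s[100:265,230:410],(240,220))]) if 0 else np.vstack([cv2.resize(t[175:285,85:305],(600,300),interpolation=cv2.INTER_CUBIC),cv2.resize(s[100:220,230:470],(600,300),interpolation=cv2.INTER_CUBIC)]))
E
```

```text
t 26.45 tcp [510.5 400.4 103.8] yaw_y -84.65 tilt 0.0033 0.0022 F [ 1.  -0.1 -0.2] gap 57.6 ff 0.0
top False [274.8 237.6] [22.4 23.7] [448.6 -78. ]
top True [276.6 238.8] [11.9 12. ] [445.3 -82.6]
side False [320.8 135.9] [19.7 25.8] [430.8 -49.1]
side True [321.5 128.8] [ 5.8 13.3] [445.  -81.1]
side False [336.7 109.8] [ 5. 14.] [ 462.7 -200.6]
```

View pics/v.png

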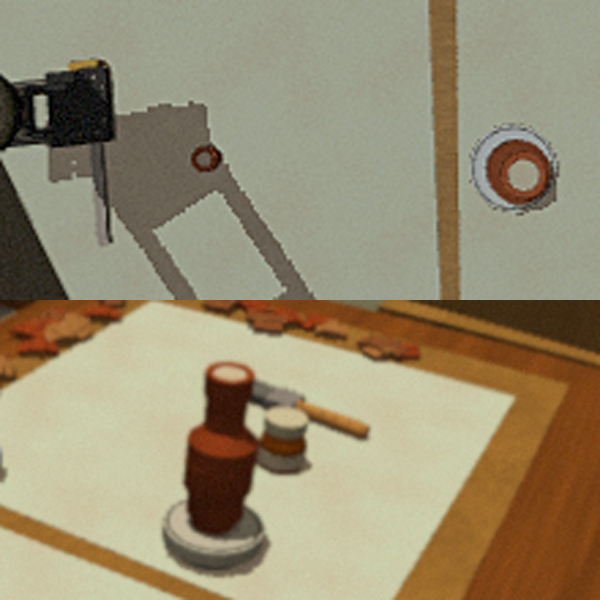

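The rebuilt jar stands straight (crop (230,450)), with the neck at (445.1, -82). The gripper is over the bar. I'll cross-check the bar head in the side view.

```bash
python3 -c "
from h import *
h=onz('side',(127.4,298.7),.032)*1000;print(h,h-48*np.array([.9956,.094]))"; python3 st.py
```

```text
[553.08891594 406.09273392] [505.30011594 401.58073392]
t 26.55 tcp [510.7 400.6 104.2] yaw_y -84.64 tilt 0.0039 0.0027 F [ 0.4 -0.4  0.5] gap 49.8 ff 0.0
```

```bash
python3 -m creep '{"travel":[[-1.5,0,-50],[-1.5,0,-85],[-1.5,0,-95],[-1.5,0,-95],[-1.5,0,-95]],"angular":[[0,0,0],[0,0,0],[0,0,0],[0,0,0],[0,0,0]],"jaw":[40,40,40,40,40]}' >/dev/null; python3 st.py
```

```text
t 27.18 tcp [509.2 400.8   8.7] yaw_y -84.62 tilt 0.0033 0.0022 F [-0.2  0.4  0.4] gap 39.9 ff 0.0
```

```bash
python3 -m creep '{"travel":[[-0.5,-0.5,-3],[-0.5,-0.5,-5.5],[-0.5,-0.5,-5.5],[-0.5,-0.5,-5.5],[-0.5,-0.5,-5.5],[-0.5,-0.5,-5.5],[-0.5,-0.5,-5.5]],"angular":[[-0.0022,0.0033,0],[-0.0022,0.0033,0],[-0.0022,0.0033,0],[-0.0022,0.0033,0],[-0.0022,0.0033,0],[-0.0022,0.0033,0],[-0.0022,0.0033,0]],"jaw":[40,40,20,0,0,0,0]}' >/dev/null; python3 st.py;  python3 -m creep '{"travel":[[0,0,8],[0,0,15],[0,0,15],[0,0,15]],"angular":[[0,0,0],[0,0,0],[0,0,0],[0,0,0]],"jaw":[0,0,0,0]}' >/dev/null; python3 st.py; python3 -c "
from h import *
print(bot.observe()['torque'])
for n,b in(('side',(90,270,240,370)),):
    im=capture(n);cv2.imwrite('pics/lift.png',cv2.resize(im[b[1]:b[3],b[0]:b[2]],(780,520),interpolation=cv2.INTER_CUBIC))"
```

```text
t 28.05 tcp [5.069e+02 3.993e+02 5.000e-01] yaw_y -84.62 tilt -0.0033 -0.0019 F [ 0.   1.7 -1.1] gap 12.1 ff 30.0
t 28.55 tcp [506.9 399.   15.4] yaw_y -84.63 tilt -0.0034 -0.0023 F [ 0.   0.3 -5.1] gap 11.9 ff 30.0
[ 0.05818321  0.00647093 -0.02260827]
```

View pics/lift.png

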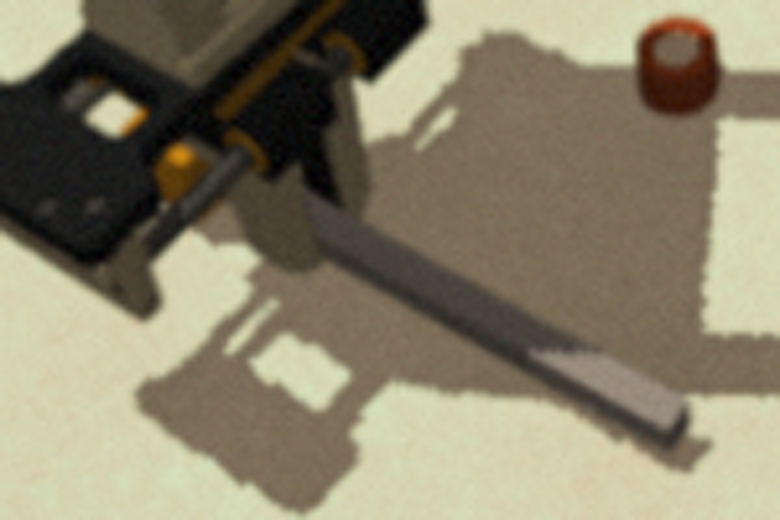

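The bar lifted level, with the tail at crop (680,420) and its shadow evenly offset. I'll carry it up and over smoothly.

```bash
python3 -m creep '{"travel":[[0,0,15],[0,0,45],[0,0,80],[0,0,120],[0,0,160],[0,0,200],[0,0,225],[0,0,235],[0,0,235],[0,0,235]],"angular":[[0.002,-0.0034,0],[0.002,-0.0034,0],[0.002,-0.0034,0],[0.002,-0.0034,0],[0.002,-0.0034,0],[0.002,-0.0034,0],[0.002,-0.0034,0],[0.002,-0.0034,0],[0.002,-0.0034,0],[0.002,-0.0034,0]],"jaw":[0,0,0,0,0,0,0,0,0,0]}' >/dev/null; python3 st.py
python3 -m creep '{"travel":[[-2,-15,0],[-6,-45,0],[-11,-85,0],[-17,-127,0],[-22,-170,0],[-28,-213,0],[-34,-256,0],[-39,-299,0],[-45,-341,0],[-51,-384,0]],"angular":[[0,0,0],[0,0,0],[0,0,0],[0,0,0],[0,0,0],[0,0,0],[0,0,0],[0,0,0],[0,0,0],[0,0,0]],"jaw":[0,0,0,0,0,0,0,0,0,0]}' >/dev/null
python3 -m creep '{"travel":[[-5,-40,0],[-9,-72,0],[-11.5,-90,0],[-12.5,-97,0],[-12.5,-97,0],[-12.5,-97,0],[-12.5,-97,0],[-12.5,-97,0]],"angular":[[0,0,0],[0,0,0],[0,0,0],[0,0,0],[0,0,0],[0,0,0],[0,0,0],[0,0,0]],"jaw":[0,0,0,0,0,0,0,0]}' >/dev/null
python3 st.py; python3 -c "
from h import *
T=[]
for i in range(10):
    im=capture('side');o=bot.observe();T.append(np.r_[o['torque'],o['contact_force'],o['tcp_pos']*1000])
print(np.mean(T,0).round(3),np.std(T,0).round(3))
cv2.imwrite('pics/side_hold.png',im)"
```

```text
t 29.85 tcp [506.3 398.7 248.6] yaw_y -84.63 tilt -0.0022 -0.0017 F [ 0.  -0.1 -5.1] gap 11.7 ff 30.0
t 32.1 tcp [443.6 -81.4 250.5] yaw_y -84.58 tilt 0.0001 -0.0002 F [ 0.2 -0.3 -4.6] gap 11.6 ff 30.0
[ 6.00000e-03  6.00000e-03  1.70000e-02  1.23000e-01  2.16000e-01
 -5.49500e+00  4.43497e+02 -8.17260e+01  2.50529e+02] [0.022 0.031 0.031 0.604 0.407 0.585 0.022 0.133 0.012]
```

View pics/side_hold.png

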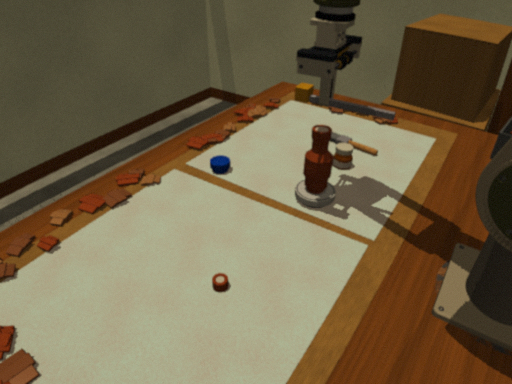

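The bar is held level above the jar (head at (303,91), tail at (393,116)). I'll lower it gently.

```bash
python3 -m creep '{"travel":[[0,-0.3,-10],[0,-0.3,-25],[0,-0.3,-38],[0,-0.3,-47],[0,-0.3,-51],[0,-0.3,-53],[0,-0.3,-54],[0,-0.3,-54],[0,-0.3,-54]],"angular":[[0,0,0],[0,0,0],[0,0,0],[0,0,0],[0,0,0],[0,0,0],[0,0,0],[0,0,0],[0,0,0]],"jaw":[0,0,0,0,0,0,0,0,0]}' >/dev/null; python3 st.py
python3 -m creep '{"travel":[[0,0,-0.5],[0,0,-1],[0,0,-1.5],[0,0,-2],[0,0,-2.3],[0,0,-2.3]],"angular":[[0,0,0],[0,0,0],[0,0,0],[0,0,0],[0,0,0],[0,0,0]],"jaw":[0,0,0,0,0,0]}' >/dev/null; python3 st.py
```

```text
t 33.73 tcp [443.7 -82.2 196.8] yaw_y -84.63 tilt 0.0006 -0.0004 F [ 0.1 -0.1 -5.5] gap 11.4 ff 30.0
t 34.48 tcp [443.4 -82.1 194.2] yaw_y -84.63 tilt -0.0001 -0.0002 F [ 0.  -0.1 -5.4] gap 11.5 ff 30.0
```

```bash
python3 -m creep '{"travel":[[0,0,-0.4],[0,0,-0.8],[0,0,-1.2],[0,0,-1.2],[0,0,-1.2]],"angular":[[0,0,0],[0,0,0],[0,0,0],[0,0,0],[0,0,0]],"jaw":[0,0,0,0,0]}' >/dev/null; python3 st.py
python3 -m creep '{"travel":[[0,0,-0.3],[0,0,-0.6],[0,0,-0.6]],"angular":[[0,0,0],[0,0,0],[0,0,0]],"jaw":[0,0,0]}' >/dev/null; python3 st.py
```

```text
t 35.1 tcp [443.5 -82.1 193.1] yaw_y -84.63 tilt 0.0001 -0.0002 F [ 0.2  0.1 -5.7] gap 11.8 ff 30.0
t 35.48 tcp [443.5 -82.2 192.5] yaw_y -84.63 tilt 0.0002 -0.0002 F [-0.6  0.1 -5.3] gap 11.8 ff 30.0
```

```bash
python3 -m creep '{"travel":[[0,0,-0.3],[0,0,-0.6],[0,0,-0.6]],"angular":[[0,0,0],[0,0,0],[0,0,0]],"jaw":[0,0,0]}' >/dev/null; python3 st.py
python3 -c "
from h import *
im=capture('side');cv2.imwrite('pics/s9.png',cv2.resize(im[70:210,240:450],(780,520),interpolation=cv2.INTER_CUBIC))"
```

```text
t 35.85 tcp [443.8 -82.3 192.4] yaw_y -84.62 tilt 0.001 -0.0005 F [-1.3  0.   1.6] gap 12.0 ff 30.0
```

View pics/s9.png

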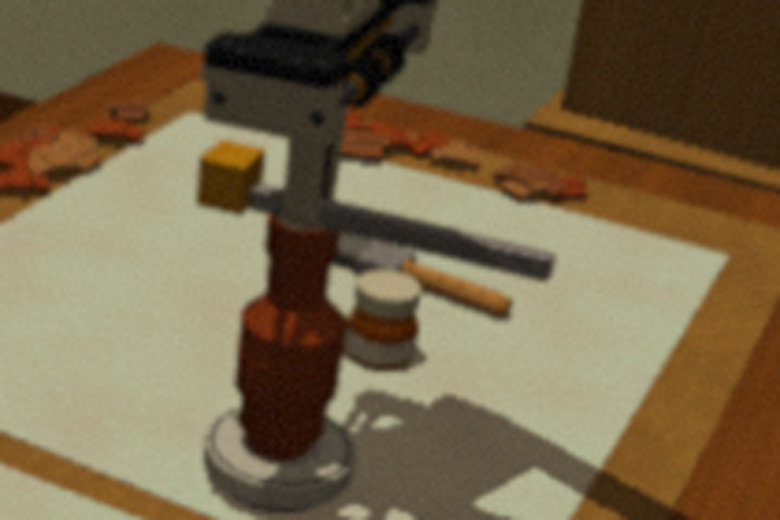

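The bar rests on the mouth and the load has transferred. I'll open slightly and rise straight up.

```bash
python3 -m creep '{"travel":[[0,0,0],[0,0,0],[0,0,1],[0,0,3],[0,0,8],[0,0,16],[0,0,30],[0,0,60],[0,0,90],[0,0,90]],"angular":[[0,0,0],[0,0,0],[0,0,0],[0,0,0],[0,0,0],[0,0,0],[0,0,0],[0,0,0],[0,0,0],[0,0,0]],"jaw":[20,24,30,34,40,40,40,40,40,40]}' >/dev/null; python3 st.py
python3 -m creep '{"travel":[[0,50,0],[0,100,0],[0,150,0],[0,150,0],[0,150,0],[0,150,0],[0,150,0],[0,150,0]],"angular":[[0,0,0],[0,0,0],[0,0,0],[0,0,0],[0,0,0],[0,0,0],[0,0,0],[0,0,0]],"jaw":[40,40,40,40,40,40,40,40]}' >/dev/null
python3 -c "
from h import *
im=capture('side');t=capture('top');cv2.imwrite('pics/s10.png',np.hstack([cv2.resize(im[70:210,240:450],(450,300),interpolation=cv2.INTER_CUBIC),cv2.resize(t[180:280,225:325],(300,300),interpolation=cv2.INTER_CUBIC)]))"; python3 st.py
```

```text
t 37.15 tcp [445.  -82.6 285.6] yaw_y -84.62 tilt 0.0058 -0.0019 F [ 0.4  0.1 -0.7] gap 39.6 ff 0.0
t 38.25 tcp [443.5  67.5 281.8] yaw_y -84.67 tilt 0.0001 -0.0002 F [-0.  -0.9 -0.6] gap 39.6 ff 0.0
```

View pics/s10.png

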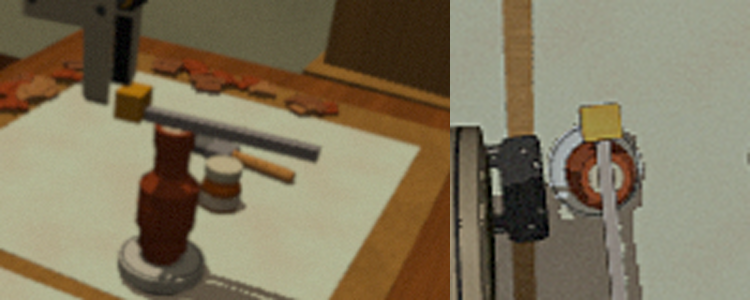

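The bar lies level across the middle of the mouth, the jar stands straight and the arm is clear. I'm handing the job in.

```bash
python3 -c "
from station import bot
print(bot.hand_in())"
```

```text
the job is handed in; nothing more can be done
None
```

The jar is rebuilt on the centre of the turntable (foot, belly, shoulder, neck), with the weight bar balanced level across its mouth; the collar, adhesive and brush were not touched, and I handed the job in at about 38 s, with no verdict returned.

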